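# Open the rice cooker

### The arm

A 6-joint arm with a two-finger parallel gripper is mounted at the origin on the work surface. World frame = base frame: x ahead of the robot, y to its left, z up, the work surface at z = 0. Lengths are in m, angles in rad, forces in N, time in s.
With the tool pointing down it reaches from about 0.375 to 0.975 m from the base axis. Payload 3.8 kg.
Tool frame: the origin (TCP) lies at the very end of the fingers, on their centre line; the grasp point (between the pads) lies 19 mm behind it; z points along the fingers, y is the line along which they close (so a half turn about z gives the same grasp; the last joint's range is limited). The gripper opens to 88 mm and grips with 3 to 60 N. Pads are 18 mm wide; open, the fingers measure 123 mm over their backs; the gripper's body (75 mm by 187 mm) begins 45 mm behind the grasp point.
Start: joints at [1.283, 0.264, 1.604, -0, 1.274, -0.037], TCP at [0.168, 0.654, 0.239] pointing down, gripper open.
Joint ranges: [-2.63, 2.63], [-0.94, 2.18], [0.31, 2.57], [-1.31, 4.45], [0, 2.66], [-2.55, 2.55]. Speed limits (rad/s): [2.57, 2.57, 3.14, 3.14, 3.14, 3.14].

### API

Orientations are given as [roll, pitch, yaw] about the fixed x, y, z axes, in that order (R = Rz(yaw) Ry(pitch) Rx(roll)).
In Python, from rig import manip gives the robot as it stands. Calls block until the motion is done:
- manip.move_ptp(position, orientation): joint-space move of the TCP to a pose.
- manip.line_to(position, v=0.15, ori=None, contact_N=None): straight line of the TCP; ori=None keeps the orientation; v is the mean speed in m/s. With contact_N (N) it stops when the force on the tool has changed by that much, and returns True; else False.
- manip.goto_joints(angles): joint-space move.
- manip.set_gripper(opening, strength=None): finger opening in m; strength is the grip in N (None keeps the last); returns when the fingers have stopped.
- manip.dwell(seconds).
- manip.solve_ik(position, orientation): joint angles nearest the present ones, or None.
- manip.read_state(): the state.
- manip.capture(name): name is "scene" or "top" or "wrist"; returns the picture (400x640x3 uint8, red, green, blue); there is no depth.
- manip.calibration(name): a dict with "fovy" (degrees; the focal length in pixels is half the picture's height over the tangent of half this angle, whatever the lens; pixels are square), "cx", "cy" (the principal point, pixels), "R" (3x3) and "t" (3): a world point X has camera coordinates R X + t. Camera axes: x right, y down, z forward; pixel columns grow to the right and rows downward; lengths in m; the calibration is good to about 2 mm. A picture is of the moment at which its call begins: read the wrist's pose just before it. calibration takes no time and is no camera call; for the wrist camera it gives the pose at the moment of the call.
A pose or a line that the arm cannot do raises manip.MotionError and nothing moves.
- manip.job_done(): hands the job in; it is judged then, once.
The state is a dict: "time_s": time; "joints": joint angles; "joint_vel": joint speeds; "effort": joint torques, N m; "tool_pos": TCP position; "orientation": TCP orientation; "ft_force": force on the tool from outside, world axes, zero at the start; "wrist_torque": the same for the moment, N m; "opening": finger opening in m; "finger_force": force on a finger pad.
Only numpy, scipy, OpenCV 4.12 (cv2) and the standard library are available. Lean on these libraries where they do the work, as an engineer would, in place of code of your own. Each camera call takes 0.05 s, during which the arm holds its last target. There are 200 camera calls.

### The job

Open the rice cooker on the bench so that its pot can be filled: press down the release tab on the front of the cooker until the lid springs part-way up, then push the lid up and back with the fingers until it stands fully open by itself, leaning back against its stop. Nothing is to be picked up: leave the pot in its place inside, do not shove the cooker about, and leave the things lying round it where they are.

Things in the scene. Friction and masses are not known exactly. Their poses are not given: they have to be found in the camera images.
- cooker: white rice cooker, 3 kg, loose on rubber feet (slides at about 20 N). Origin: centre of the round body's underside; x from front (release tab) to back (hinge), z up. Body 210 mm across, rim 130 mm high; console in front, 112 mm wide, x -93 to -145 mm, top 124 mm high; hinge block at the back, 86 mm wide, to x = 126 mm. Cavity 152 mm across, 94 mm deep. Closed domed lid tops out at 170 mm.
- tab_top (a point): centre of the top face of the release tab: a plain grey rectangular key, 32 mm (front to back) by 54 mm (across), in the top of the front console, standing 10 mm proud of it; at (-124.5, 0, 134) mm in the cooker's frame when not pressed. The lid's front edge lies 10 mm behind the tab's rear edge.
- tab (a joint): how far the release tab is pressed straight down, m: 0 up, 0.007 fully down. It is sprung (starts to give at 1.5 N, fully down at about 5 N) and frees the lid from 0.004 to 0.005 on; let go, it comes up again.
- lid (a joint): lid angle, rad: 0 shut and latched, 1.8 fully open at its stop (13 degrees past upright). Freed, its spring lifts it to 0.9 within 2 s and no further (a hand over the console may hold it down until it moves away). Beyond, it is pushed against its weight (up to 0.5 N m) and a damped hinge. Let go before about 1.5 it sinks back to 0.9; past that it tips to its stop and stays.
- lid_hinge (a point): middle of the lid's hinge axis, at the back of the cooker: (106, 0, 134) mm in the cooker's frame; the axis runs along the cooker's y.
- lid_edge (a point): middle of the lid's lower front edge, moving with it, 204 mm from the hinge axis: 130 mm high when shut, 291 sprung up, 338 upright. The lid is a round white shell 196 mm across, 18 mm thick at the edge, 40 in the middle, flat below but for an inner plate 4 mm proud and, at this edge, a steel striker 18 mm wide hanging 16 mm down. A finger can push on this edge or on the underside.
- pot: aluminium inner pot standing loose in the cooker's cavity, 142 mm across, 85 mm high, 0.3 kg, rim 121 mm above the bench, hidden while the lid is shut. Origin: centre of its underside, 36 mm above the cooker's.
- cup: bystander: clear plastic measuring cup, 66 mm across the rim, 62 mm high; origin: centre of its underside.
- jar: bystander: filled jar with a white cap, 60 mm across, 85 mm high; origin: centre of its underside.
- cutter: bystander: plain steel ring cutter, 80 mm across, 45 mm high; origin: centre of its underside.
- paddle: bystander: white plastic rice paddle lying flat, 190 mm long, 60 mm wide at the blade, 8 mm thick; origin: on its underside at mid-length, x along the handle towards the blade.

How it is judged:
On the way, in this order (a step that is already met when the one before it is completed fails the run):
1. the release tab is pressed down (value of joint tab above 0.0038 m), for 0.02 s.
2. the lid has sprung up (value of joint lid above 0.7 rad), for 0.2 s.
At the end, for the whole second after the job is handed in: The lid stands still, fully open (within 0.08 rad of its stop at 1.8), with the tab up again; the pot is still in place inside (raised by less than 8 mm), the cooker stands flat within 40 mm of where it was, and each bystander within 30 mm of where it was (value of joint lid above 1.72 rad and velocity of joint lid between -0.05 and 0.05 rad/s and value of joint tab below 0.0015 m and z of pot in the frame of cooker below 0.044 m and distance of cooker from where it was at the start of the episode below 0.04 m and angle between cooker's own z axis and vertical below 0.05 rad and distance of each of cup, jar, cutter, paddle from where it was at the start of the episode below 0.03 m); the robot touches nothing.
It fails at once if the cooker is shoved more than 40 mm from its place (distance of cooker from where it was at the start of the episode above 0.04 m).
It fails at once if the cooker is lifted or tipped by more than 0.12 rad (angle between cooker's own z axis and vertical above 0.12 rad or height (world z) of cooker above 0.015 m).
It fails at once if the pot is lifted more than 20 mm inside the cooker (z of pot in the frame of cooker above 0.056 m).
It fails at once if a bystander (cup, jar, ring cutter or paddle) is moved more than 30 mm (distance of any of cup, jar, cutter, paddle from where it was at the start of the episode above 0.03 m).
It also fails if it takes over 43 s, if anything falls off the work surface, if the arm or the gripper's body presses on something with over 40 N, if the wrist force passes 120 N, or if a joint passes its speed limit or range.

## Working session

There is one attempt and no reset: what is moved stays moved. The work goes in short steps, each a Python script; the robot and the scene stay as the last script left them, time stands still between calls to the robot, and variables do not carry over. Pictures are saved under pics/ and viewed, at most 10 in all, crops included, and the job is handed in when it is done.

```bash
mkdir -p pics; ls; python3 - <<'E'
from rig import manip
import cv2
for n in("scene","top"):
    cv2.imwrite(f"pics/{n}0.png",manip.capture(n)[:,:,::-1]); c=manip.calibration(n); print(n,c)
print(manip.read_state()["orientation"])
E
```

```text
pics
scene {'fovy': 51.92738228624836, 'cx': 325.9152460896212, 'cy': 203.30574177753408, 'R': array([[-0.38231168,  0.92380397, -0.02059123],
       [ 0.63052396,  0.24451962, -0.7366476 ],
       [-0.67548302, -0.29461224, -0.67596325]]), 't': array([ 0.19194148, -0.27291005,  1.45474325])}
top {'fovy': 43.589424754807666, 'cx': 317.97810691267784, 'cy': 199.95625383792284, 'R': array([[ 0.01369195, -0.99976929,  0.01654999],
       [-0.99158042, -0.01570757, -0.12853613],
       [ 0.12876643, -0.01465074, -0.99156672]]), 't': array([0.02420915, 0.56131993, 0.97049937])}
[-3.13962636e+00 -2.72386803e-05  2.89083709e+00]
```

View pics/scene0.png

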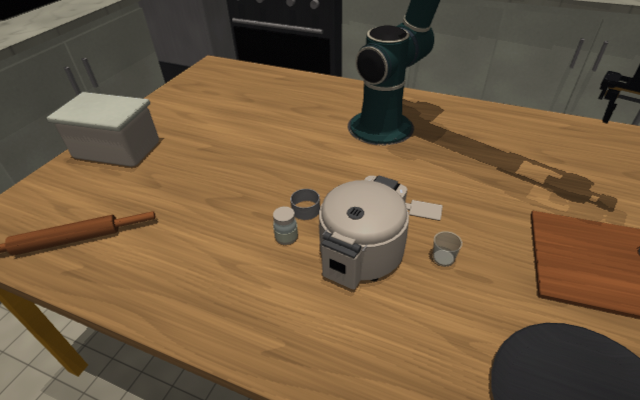

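View pics/top0.png

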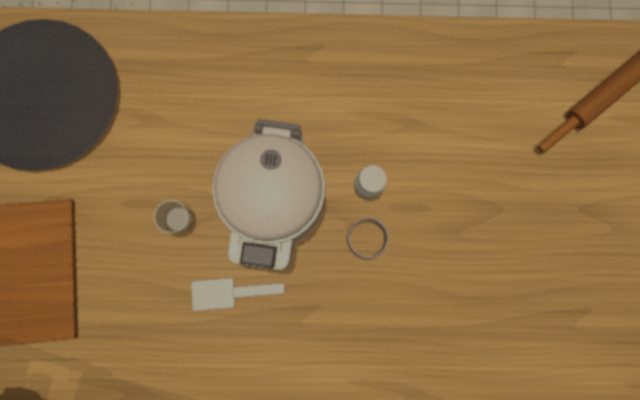

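```bash
python3 - <<'E'
import cv2,numpy as np
a=cv2.imread("pics/top0.png")[110:320,140:400]; b=cv2.imread("pics/scene0.png")[165:300,260:470]
a=cv2.resize(a,(400*1,323),interpolation=cv2.INTER_CUBIC);
a=cv2.resize(cv2.imread("pics/top0.png")[110:320,150:400],None,fx=2.4*.66*1,fy=2.4*.66,interpolation=cv2.INTER_CUBIC)
a=cv2.resize(cv2.imread("pics/top0.png")[110:290,200:340],None,fx=3,fy=3,interpolation=cv2.INTER_CUBIC)
b=cv2.resize(b[:, 40:160],None,fx=3,fy=3,interpolation=cv2.INTER_CUBIC)
o=np.zeros((540,780,3),np.uint8);o[:,:420]=a;o[:405,420:780]=b
cv2.imwrite("pics/crop.png",o)
E
```

```text
(no output)
```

View pics/crop.png

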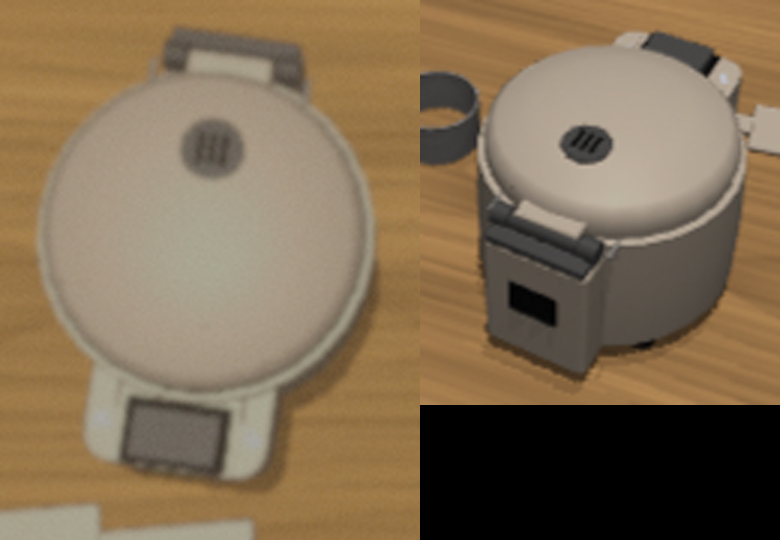

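```bash
cat > h.py <<'E'
from rig import manip
import numpy as np
def ray(n,u,v,z):
    c=manip.calibration(n); f=200/np.tan(np.radians(c["fovy"]/2))
    d=c["R"].T@np.array([(u-c["cx"])/f,(v-c["cy"])/f,1]); o=-c["R"].T@c["t"]
    return o+d*(z-o[2])/d[2]
def proj(n,X):
    c=manip.calibration(n); f=200/np.tan(np.radians(c["fovy"]/2))
    p=c["R"]@X+c["t"]; return np.array([c["cx"]+f*p[0]/p[2],c["cy"]+f*p[1]/p[2]])
E
python3 - <<'E'
from h import *
q=lambda x,y,z:ray("top",200+x/3,110+y/3,z).round(4)
print("tab",q(175,436,.134),[q(*p,.134) for p in((128,402),(228,408),(220,472),(124,460))])
print("rim L/R",q(40,233,.13),q(375,233,.13),"T/B",q(207,72,.13),q(207,393,.13))
print("hinge barrel ends",q(170,58,.145),q(302,66,.145))
print("console front corners",q(88,455,.124),q(268,478,.124))
P=lambda n,u,v,z:ray(n,u,v,z).round(3)
print("jar",P("top",372,180,.085),"cutter",P("top",367,239,.045),"cup",P("top",173,217,.05),"paddle",P("top",193,295,.005),P("top",284,289,.005))
E
```

```text
tab [0.4468 0.1391 0.134 ] [array([0.4666, 0.1677, 0.134 ]), array([0.4638, 0.108 , 0.134 ]), array([0.4259, 0.1118, 0.134 ]), array([0.4322, 0.1689, 0.134 ])]
rim L/R [0.5683 0.2249 0.13  ] [0.5716 0.0213 0.13  ] T/B [0.6704 0.1263 0.13  ] [0.4728 0.1211 0.13  ]
hinge barrel ends [0.6747 0.1476 0.145 ] [0.6712 0.0674 0.145 ]
console front corners [0.4349 0.1919 0.124 ] [0.4227 0.0837 0.124 ]
jar [ 0.595 -0.07   0.085] cutter [ 0.483 -0.065  0.045] cup [0.521 0.317 0.05 ] paddle [0.368 0.281 0.005] [0.382 0.098 0.005]
```

```bash
cat >> h.py <<'E'
from scipy.spatial.transform import Rotation as Ro
YAW=-.13; C=np.array([.570,.1235])
def W(x,z,y=0):   # cooker frame (m) -> world
    c,s=np.cos(YAW),np.sin(YAW); return np.array([C[0]+c*x-s*y,C[1]+s*x+c*y,z])
def O(el,s=1):    # tool pointing at elevation el (rad) in cooker xz plane, closing line across
    z=np.array([np.cos(el),0,np.sin(el)]); y=np.array([0,s,0.]); x=np.cross(y,z)
    return list((Ro.from_euler("z",YAW)*Ro.from_matrix(np.c_[x,y,z])).as_euler("xyz"))
def tcp(th,el,r=.155,gap=0.):  # TCP (x,z) so the blunt fingertip (18 mm) touches the underside (4 mm plate)
    d=np.array([-np.cos(th),np.sin(th)]); n=np.array([-np.sin(th),-np.cos(th)])
    e=np.array([np.cos(el),np.sin(el)]); p=np.array([-e[1],e[0]])
    return np.array([.106,.134])+r*d+n*(.004+gap+.009*abs(p@n))   # lid underside taken level with axis
E
python3 - <<'E'
from h import *
D=np.degrees
for s in(1,-1):
  for el in(0,-15,-30,-45,15):
    e=np.radians(el); row=[]
    for p in [(-.14,.25),(-.10,.25),(-.06,.25)]+[tuple(tcp(t,e)) for t in(.9,1.2,1.5,1.7)]:
        j=manip.solve_ik(W(*p),O(e,s)); row.append("-" if j is None else "ok")
    print(s,el,row)
for el in(-90,-75,-60,-110): 
  for z in(.2,.13): 
    j=manip.solve_ik(W(-.1265,z),O(np.radians(el))); print(el,z,None if j is None else np.round(j,2))
print([tcp(t,0).round(3) for t in(.9,1.2,1.5,1.7)])
print([proj("top",np.r_[W(x,z,y)]).round(0) for x,y,z in((-.1245,0,.134),(.106,0,.134),(-.145,.05,.124))])
E
```

```text
1 0 ['-', '-', '-', '-', 'ok', 'ok', 'ok']
1 -15 ['-', '-', '-', 'ok', 'ok', 'ok', 'ok']
1 -30 ['-', '-', '-', '-', '-', '-', '-']
1 -45 ['ok', 'ok', 'ok', 'ok', 'ok', 'ok', 'ok']
1 15 ['-', '-', '-', 'ok', 'ok', 'ok', 'ok']
-1 0 ['-', '-', '-', '-', 'ok', 'ok', 'ok']
-1 -15 ['-', '-', '-', 'ok', 'ok', 'ok', 'ok']
-1 -30 ['-', '-', '-', '-', '-', '-', '-']
-1 -45 ['-', '-', '-', '-', 'ok', 'ok', 'ok']
-1 15 ['-', '-', '-', 'ok', 'ok', 'ok', 'ok']
-90 0.2 [ 0.25 -0.11  2.08  0.    1.17 -1.19]
-90 0.13 [ 0.25 -0.04  2.15  0.    1.03 -1.19]
-75 0.2 [ 0.34 -0.27  2.23 -0.14  0.95 -1.03]
-75 0.13 [ 0.34 -0.19  2.31 -0.16  0.79 -1.  ]
-60 0.2 [ 0.45 -0.4   2.38 -0.41  0.75 -0.74]
-60 0.13 [ 0.45 -0.3   2.46 -0.51  0.59 -0.61]
-110 0.2 [ 0.18  0.12  1.89  0.1   1.47 -1.29]
-110 0.13 [ 0.18  0.19  1.95  0.11  1.34 -1.31]
[array([0.002, 0.249]), array([0.043, 0.276]), array([0.09 , 0.288]), array([0.121, 0.288])]
[array([258., 255.]), array([278., 131.]), array([229., 263.])]<sys>:0: UserWarning: Gimbal lock detected. Setting third angle to zero since it is not possible to uniquely determine all angles.
```

```bash
python3 - <<'E'
from h import *
import cv2
e=np.radians(-78); o=O(e); v=O(-np.pi/2)
for p in((-.085,.262),(-.03,.265),(.02,.29),(.06,.303),(.11,.305)): print(manip.solve_ik(W(*p),o) is not None, end=" ")
S=lambda:(round(manip.read_state()["time_s"],2),manip.read_state()["tool_pos"].round(4) if hasattr(manip.read_state()["tool_pos"],"round") else manip.read_state()["tool_pos"],np.round(manip.read_state()["ft_force"],1))
manip.set_gripper(0.)
manip.move_ptp(W(-.13,.24),o); print(S())
manip.line_to(W(-.13,.145),v=.15)
print(manip.line_to(W(-.13,.120),v=.03,contact_N=10),S())
manip.dwell(.1)
manip.line_to(W(-.13,.150),v=.15)
manip.line_to(W(-.19,.20),v=.15); manip.dwell(1.5)
print(S())
o=[cv2.cvtColor(manip.capture(n),cv2.COLOR_RGB2BGR)[90:320,180:480] for n in("scene","top")]
cv2.imwrite("pics/a.png",np.hstack(o))
E
```

```text
True True True True True (3.48, array([0.4413, 0.141 , 0.2402]), array([ 0.2,  0.5, -1. ]))
True (4.88, array([0.442 , 0.1406, 0.1289]), array([-4.8, -0.4,  7.6]))
(7.43, array([0.3816, 0.1481, 0.2   ]), array([ 0.4, -0.6,  0.6]))
```

View pics/a.png

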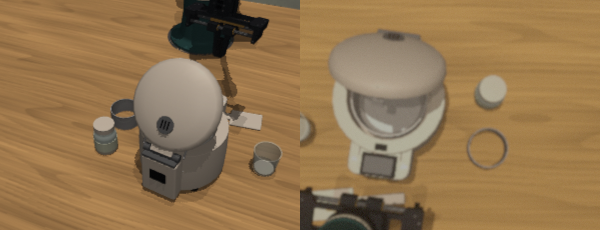

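The lid has sprung up to about 0.9 rad (lid edge near row 95 in the right half), and the cooker and bystanders look unmoved. Next I push the front edge back.

```bash
python3 - <<'E'
from h import *
import cv2
def S(): s=manip.read_state(); print(round(s["time_s"],2),np.round(s["tool_pos"],3),np.round(s["ft_force"],1))
manip.line_to(W(-.13,.262),v=.15)
for p in((-.05,.262),(-.02,.268),(.02,.288),(.06,.302),(.085,.305),(.112,.305)):
    h=manip.line_to(W(*p),v=.06,contact_N=15); print(h); S()
    if h: break
else:
    manip.dwell(.5)
    manip.line_to(W(-.02,.305),v=.1); manip.dwell(1); S()
o=[cv2.cvtColor(manip.capture(n),cv2.COLOR_RGB2BGR)[60:320,150:480] for n in("scene","top")]
cv2.imwrite("pics/b.png",np.hstack(o))
E
```

```text
False
9.74 [0.52  0.13  0.262] [-0.4 -0.3  0.3]
False
10.4 [0.55  0.126 0.268] [-1.2  3.2  0.1]
False
11.29 [0.589 0.12  0.287] [-0.3  0.3  0.3]
False
12.15 [0.63  0.116 0.302] [ 0.8  0.1 -0.2]
False
12.72 [0.655 0.112 0.305] [-0.3  0.2  0.3]
False
13.32 [0.681 0.109 0.305] [-0.5 -0.2  0.4]
16.28 [0.55  0.126 0.305] [ 0.6 -0.2  0.7]
```

View pics/b.png

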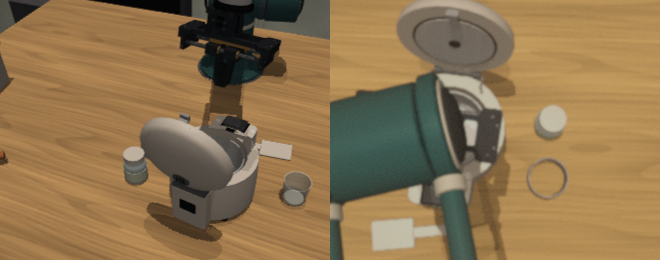

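The lid now leans back past upright. I'll back the arm away and check its angle and everyone's positions.

```bash
python3 - <<'E'
from h import *
import cv2
manip.line_to(W(-.13,.36),v=.15)
manip.goto_joints([1.283,0.264,1.604,0,1.274,-0.037]); manip.dwell(.5)
a=cv2.cvtColor(manip.capture("top"),cv2.COLOR_RGB2BGR); b=cv2.cvtColor(manip.capture("scene"),cv2.COLOR_RGB2BGR)
for n,im in(("top",a),("scene",b)):
  for t,col in((1.8,(0,255,0)),(1.6,(0,0,255))):
    for r in(.204,): 
      u=proj(n,W(.106-r*np.cos(t),.134+r*np.sin(t))); cv2.circle(im,tuple(int(k) for k in u.round()),1,col,-1)
cv2.imwrite("pics/c.png",np.hstack([cv2.resize(a[20:320,140:400],None,fx=1.5,fy=1.5),cv2.resize(b[140:300,260:460],None,fx=2,fy=2.8125)]))
d=cv2.absdiff(a,cv2.imread("pics/top0.png")).max(2)
for n,(x,y) in dict(jar=(372,180),cutter=(367,239),cup=(173,217),paddle=(225,293),console=(258,262)).items(): print(n,d[y-18:y+18,x-22:x+22].mean().round(1),d[y-18:y+18,x-22:x+22].max())
print(manip.read_state()["time_s"])
E
```

```text
jar 4.9 13
cutter 4.9 13
cup 4.8 13
paddle 5.0 12
console 4.9 15
20.075
```

View pics/c.png

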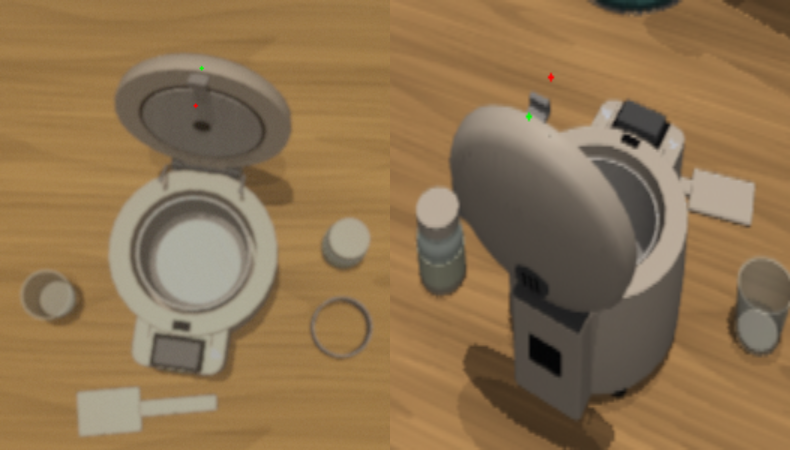

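The lid's striker edge matches the green 1.8 rad mark in both views. The pot is in place, and the cup, jar, cutter, paddle and console show only image noise against the first picture.

```bash
python3 -c "
from rig import manip
print(manip.job_done())"
```

```text
the job is handed in; nothing more can be done
None
```

The rice cooker's lid stands fully open at its stop, with the pot in place and the cooker and bystanders unmoved in the pictures; I handed the job in at about 20 s of the 43 s limit, and no verdict came back.

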